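# Make up two bearing kits on their carriers

### The arm

A 7-joint arm with a two-finger parallel gripper is mounted at the origin on the work surface. World frame = base frame: x ahead of the robot, y to its left, z up, the work surface at z = 0. Lengths are in m, angles in degrees, forces in N, time in s.
With the tool pointing down it reaches from about 0.4 to 0.85 m from the base axis. Payload 4.5 kg.
Tool frame: the origin (TCP) lies at the very end of the fingers, on their centre line; the grasp point (between the pads) lies 19 mm behind it; z points along the fingers, y is the line along which they close (so a half turn about z gives the same grasp; the last joint's range is limited). The gripper opens to 85 mm and grips with 20 to 120 N. Pads are 22 mm wide; open, the fingers measure 114 mm over their backs; the gripper's body (76 mm by 85 mm) begins 54 mm behind the grasp point. The pads swing forward as they close: fully open they stand 13 mm farther back than shut.
Start: joints at [-75.184, 39.483, -11.15, 89.685, 9.013, 51.709, -12.324], TCP at [0.139, 0.609, 0.231] pointing down, gripper open.
Joint ranges: [-172.22, 172.22], [-26.19, 119.32], [-84.43, 86.54], [7.71, 146.69], [-57.33, 237.33], [2.42, 119.75], [-152.13, 152.13]. Speed limits (degrees/s): [147.25, 147.25, 180, 180, 180, 180, 180].

### API

Orientations are given as a 3x3 rotation matrix whose columns are the frame's x, y, z axes.
In Python, from station import robot gives the robot as it stands.
- The arm moves only by the tool drive_tool, never from a script. Its argument "increments" is a list of rows, each a list of 6 numbers: the shift along the tool's x, y, z in fractions of the full range, 1 being 0.5 m, then the turn, a rotation vector about the tool's x, y, z in parts of the range, where 1.0 means pi rad. In form: [[tx, ty, tz, ax, ay, az], ...]. A call has 1 to 12 rows; each row is the pose to reach, as a shift and turn from the pose commanded when the call began, along the tool's axes at that moment; what a row does not reach only later rows make up. A row lasts 1/10 s, in which the tool goes at most 50 mm and 8.59 degrees, less where a joint would pass 70% of its speed; a pose out of reach is approached as far as the arm can. No shift or turn number may pass 1 either way. A call with a gripper value outside its range is refused whole. "fingers" is the finger opening in m, from 0 to 0.0854, set as the call begins (left out, the last holds). The fingers move at their own pace and stop on an object; the grip force is fixed at half the most. Time passes only in rows, so rows that repeat a pose let the fingers close. It gives the time, the measured TCP pose, the force, the opening and the grip force at its end, in the units of the state.
- robot.get_obs(): the state, without advancing time (a new reading comes with each control period).
- robot.camera(name): name is "scene" or "top"; returns a dict with "img" (400x640x3 uint8, red, green, blue), "range_z" (400x640 float32, m along the optical axis (not along the pixel's ray), 0 where there is no reading), "fx", "fy", "cx", "cy" (pixels), "R" (3x3) and "t" (3): a world point X has camera coordinates R X + t. Camera axes: x right, y down, z forward; pixel columns grow to the right and rows downward; lengths in m; the calibration is good to about 2 mm. A picture is of the moment at which its call begins.
- robot.sign_off(): hands the job in; it is judged then, once.
The state is a dict: "clock": time; "joint_positions": joint angles; "qvel": joint speeds; "effort": joint torques, N m; "tool_pos": TCP position; "orientation": TCP orientation; "ft_force": force on the tool from outside, world axes, zero at the start; "moment": the same for the moment, N m; "width": finger opening in m; "grasp_force": force on a finger pad.
Only numpy, scipy, OpenCV 4.12 (cv2) and the standard library are available. Lean on these libraries where they do the work, as an engineer would, in place of code of your own. Each camera call takes 0.05 s, during which the arm holds its last target. There are 200 camera calls.

### The job

Make up the two bearing kits on the grey carriers: over the post of the carrier that holds the flanged housing, thread the large open ball bearing and then the round slotted locknut on top of it; over the post of the carrier that holds the plain cylindrical housing, thread the spacer sleeve and then the small sealed bearing on top of it, and stand the stub shaft upright in that same carrier's empty round recess. Let each part down until it lies flat on its seat rather than dropping it, and leave both housings and the spare hexagon nut where they are.

Things in the scene. Friction and masses are not known exactly. Their poses are not given: they have to be found in the camera images.
- large_bearing: Large open ball bearing lying flat on the bench, bright steel with brass cage and visible balls: outside diameter 55 mm, bore 30 mm, 13 mm high. Origin: centre of the underside, z up along its axis.
- locknut: Round locknut lying flat on the bench, dark steel with six slots round its rim: outside diameter 46 mm, bore 28 mm, 14 mm high. Origin: centre of the underside, z up along its axis.
- spacer: Plain spacer sleeve standing on end, aluminium tube: outside diameter 36 mm, bore 26 mm, 22 mm high. Origin: centre of the underside, z up along its axis.
- small_bearing: Small sealed ball bearing lying flat on the bench, steel rings with a black seal between: outside diameter 40 mm, bore 22 mm, 14 mm high. Origin: centre of the underside, z up along its axis.
- shaft: Stepped steel stub shaft standing upright on its round foot: foot 44 mm across and 8 mm high, then a stem 24 mm in diameter up to 52 mm, then a journal 16 mm in diameter up to 68 mm. Origin: centre of the foot's underside, z up along its axis.
- hex_nut: Spare hexagon nut lying flat on the bench, steel: 46 mm across flats (53 mm across corners), bore 28 mm, 20 mm high. In neither kit: it stays where it lies. Origin: centre of the underside.
- carrier_flanged: Grey plate 250 (own x) x 120 x 20 mm, fixed, left or right of the stock, holding the flanged housing (carriers are otherwise alike). Origin: centre of underside, z up. On it along x, all at y = 0: seat 86 mm across at x = -75 mm (filled); steel post at x = +12 mm, 10 mm thick, from z = 20 to 66 mm, top 5 mm tapered; empty round recess at x = +85 mm, 60 mm across, 6 mm deep, floor at z = 14 mm.
- carrier_plain: Grey plate 250 (own x) x 120 x 20 mm, fixed, left or right of the stock, holding the plain housing (carriers are otherwise alike). Origin: centre of underside, z up. On it along x, all at y = 0: seat 86 mm across at x = -75 mm (filled); steel post at x = +12 mm, 10 mm thick, from z = 20 to 66 mm, top 5 mm tapered; empty round recess at x = +85 mm, 60 mm across, 6 mm deep, floor at z = 14 mm.
- flanged_housing: Steel bearing housing standing loose in a carrier's seat: round bolt flange 80 mm across and 10 mm thick with six bolt holes, boss 50 mm in diameter, 55 mm high in all. It stays there. Origin: centre of the underside.
- plain_housing: Steel bearing housing without flange standing loose in a carrier's seat: cylinder 64 mm in diameter with a groove round it, 50 mm high. It stays there. Origin: centre of the underside.
Mind the look-alikes: they are no part of the job. Leave any pink look-alike of the large_bearing alone.

How it is judged (in metres and radians):
At the end, for the whole second after the job is handed in: Each part rests on its seat in its own kit, in the order asked: within 12 mm in the carrier's x and y, 3.5 mm in height, upright to 0.1 rad, released and still. Housings are upright and within 20 mm, the hexagon nut within 30 mm, of where they were (x of large_bearing in the frame of carrier_flanged between 0 and 0.024 m and y of large_bearing in the frame of carrier_flanged between -0.012 and 0.012 m and z of large_bearing in the frame of carrier_flanged between 0.0165 and 0.0235 m and angle between each of large_bearing, locknut, spacer, small_bearing, shaft's own z axis and vertical below 0.1 rad and linear speed of each of large_bearing, locknut, spacer, small_bearing, shaft below 0.02 m/s and x of locknut in the frame of carrier_flanged between 0 and 0.024 m and y of locknut in the frame of carrier_flanged between -0.012 and 0.012 m and z of locknut in the frame of carrier_flanged between 0.0295 and 0.0365 m and x of spacer in the frame of carrier_plain between 0 and 0.024 m and y of spacer in the frame of carrier_plain between -0.012 and 0.012 m and z of spacer in the frame of carrier_plain between 0.0165 and 0.0235 m and x of small_bearing in the frame of carrier_plain between 0 and 0.024 m and y of small_bearing in the frame of carrier_plain between -0.012 and 0.012 m and z of small_bearing in the frame of carrier_plain between 0.0385 and 0.0455 m and x of shaft in the frame of carrier_plain between 0.073 and 0.097 m and y of shaft in the frame of carrier_plain between -0.012 and 0.012 m and z of shaft in the frame of carrier_plain between 0.0105 and 0.0175 m and distance of each of flanged_housing, plain_housing from where it was at the start of the episode below 0.02 m and angle between each of flanged_housing, plain_housing's own z axis and vertical below 0.15 rad and distance of hex_nut from where it was at the start of the episode below 0.03 m); the robot touches nothing.
It fails at once if a part is let go more than 15 mm above its seat over its own carrier (dropped) ((x of large_bearing in the frame of carrier_flanged between -0.018 and 0.042 m and y of large_bearing in the frame of carrier_flanged between -0.03 and 0.03 m and z of large_bearing in the frame of carrier_flanged above 0.035 m and contact force between large_bearing and the fingers below 0.05 N) or (x of locknut in the frame of carrier_flanged between -0.018 and 0.042 m and y of locknut in the frame of carrier_flanged between -0.03 and 0.03 m and z of locknut in the frame of carrier_flanged above 0.048 m and contact force between locknut and the fingers below 0.05 N) or (x of spacer in the frame of carrier_plain between -0.018 and 0.042 m and y of spacer in the frame of carrier_plain between -0.03 and 0.03 m and z of spacer in the frame of carrier_plain above 0.035 m and contact force between spacer and the fingers below 0.05 N) or (x of small_bearing in the frame of carrier_plain between -0.018 and 0.042 m and y of small_bearing in the frame of carrier_plain between -0.03 and 0.03 m and z of small_bearing in the frame of carrier_plain above 0.057 m and contact force between small_bearing and the fingers below 0.05 N) or (x of shaft in the frame of carrier_plain between 0.055 and 0.115 m and y of shaft in the frame of carrier_plain between -0.03 and 0.03 m and z of shaft in the frame of carrier_plain above 0.029 m and contact force between shaft and the fingers below 0.05 N)).
It fails at once if the flanged housing is shifted more than 20 mm or tipped (distance of flanged_housing from where it was at the start of the episode above 0.02 m or angle between flanged_housing's own z axis and vertical above 0.15 rad).
It fails at once if the plain housing is shifted more than 20 mm or tipped (distance of plain_housing from where it was at the start of the episode above 0.02 m or angle between plain_housing's own z axis and vertical above 0.15 rad).
It fails at once if the hexagon nut is shifted more than 30 mm (distance of hex_nut from where it was at the start of the episode above 0.03 m).
It also fails if it takes over 120 s, if anything falls off the work surface, if the arm or the gripper's body presses on something with over 40 N, if the wrist force passes 120 N, or if a joint passes its speed limit or range.

## Working session

There is one attempt and no reset: what is moved stays moved. The work goes in short steps, Python scripts to look and compute and a tool call to move; the robot and the scene stay as the last step left them, time stands still between calls to the robot, and variables do not carry over. Pictures are saved under pics/ and viewed, at most 14 in all, crops included, and the job is handed in when it is done.

Besides the shell and the picture viewer there is one more tool, called after "Call:" by a JSON object that holds its "op" and its "data". drive_tool: Moves the arm, as the interface text tells. Its arguments: {"type":"object","properties":{"increments":{"type":"array"},"fingers":{"type":"number"}},"required":["increments"]}

```bash
ls; mkdir -p pics; python3 - <<'E'
from station import robot
import cv2,numpy as np
o=robot.get_obs();print({k:np.round(v,3).tolist() for k,v in o.items()})
for n in("scene","top"):
    c=robot.camera(n);cv2.imwrite(f"pics/{n}0.png",c["img"][:,:,::-1]);np.savez(f"{n}0.npz",**c)
    print(n,c["fx"],c["cx"],c["cy"],c["R"].round(3).tolist(),(-c["R"].T@c["t"]).round(3))
E
```

```text
pics
{'clock': 0.0, 'joint_positions': [-75.181, 39.534, -11.146, 89.746, 9.012, 51.707, -12.325], 'qvel': [0.064, 0.061, -0.052, -0.047, -0.031, 0.026, 0.039], 'effort': [0.001, -53.962, -1.266, -15.854, 0.009, 0.01, -0.0], 'tool_pos': [0.139, 0.609, 0.23], 'orientation': [[-0.975, 0.223, -0.0], [0.223, 0.975, -0.002], [-0.0, -0.002, -1.0]], 'ft_force': [-1.195, -0.542, -0.509], 'moment': [-0.001, 0.014, -0.018], 'grasp_force': 0.0, 'width': 0.085}
scene 436.98546411873184 326.2023804050082 196.5249975285195 [[-0.769, 0.64, 0.0], [0.384, 0.462, -0.8], [-0.512, -0.614, -0.601]] [1.075 0.64  0.621]
top 431.7147323685579 319.74378790716935 202.71762294782874 [[0.009, -1.0, -0.01], [-0.997, -0.009, -0.078], [0.078, 0.01, -0.997]] [0.511 0.044 1.114]
```

View pics/scene0.png

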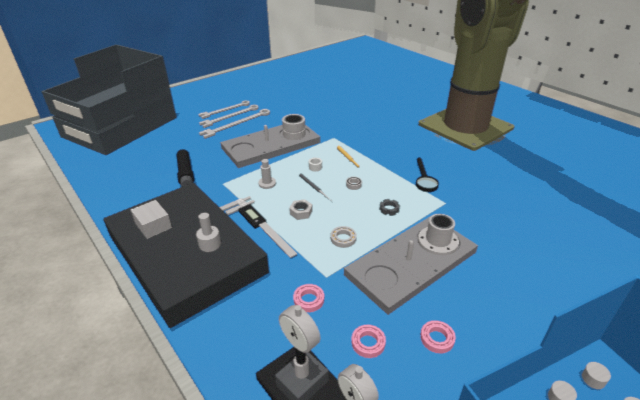

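View pics/top0.png

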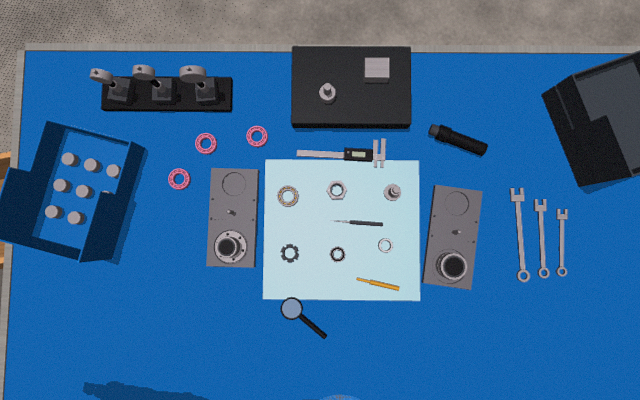

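The scene view shows the stock on the light mat, with the flanged carrier near (411,262), the plain carrier near (270,140), and pink rings at (308,297), (368,340) and (438,336).

The top view gives these candidates:
- **Large bearing:** (288,196). The pink rings at (179,179), (205,143) and (257,136) are excluded.
- **Locknut:** (289,254), against the hex nut at (337,190).
- **Small bearing and spacer:** (338,254) and (386,245).
- **Shaft:** (393,192), against a stepped piece on the black block at (327,92).

I'll check these choices in one close crop.

```bash
python3 - <<'E'
import cv2,numpy as np
a=cv2.imread("pics/top0.png")[155:305,200:490];b=cv2.imread("pics/scene0.png")[110:310,215:485]
a=cv2.resize(a,None,fx=2.75,fy=2.75,interpolation=cv2.INTER_CUBIC)
cv2.imwrite("pics/cropt.png",a)
cv2.imwrite("pics/crops.png",cv2.resize(b,None,fx=2.9,fy=2.9,interpolation=cv2.INTER_CUBIC))
E
```

```text
(no output)
```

View pics/cropt.png

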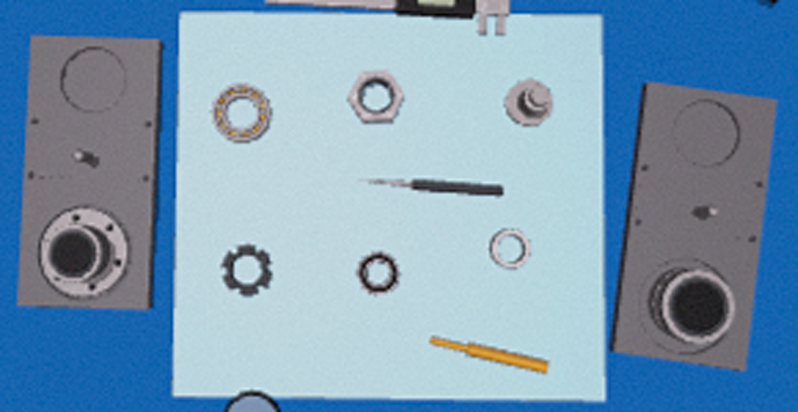

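View pics/crops.png

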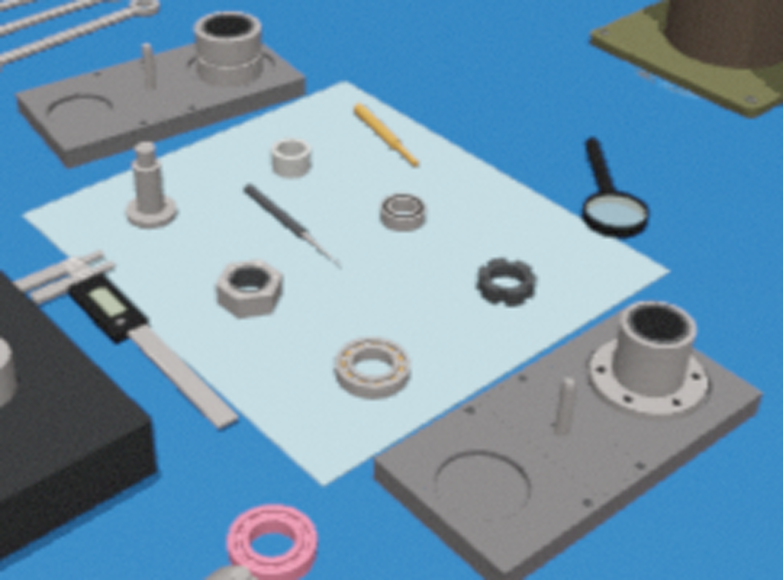

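The crops confirm the choice:
- Top crop: large bearing with brass balls at (288,196), hex nut at (337,190), shaft at (393,192), dark slotted locknut at (289,254), small bearing with black seal at (338,254), and spacer at (386,245).
- The flanged carrier is on the left (+y) and the plain carrier on the right. Both recesses point away from the robot (+x).

Next I'll measure.

```bash
cat > m.py <<'E'
import numpy as np,cv2
def load(n): return dict(np.load(n))
def cloud(c):
    v,u=np.indices((400,640));z=c["range_z"]
    P=np.stack([(u-c["cx"])/c["fx"]*z,(v-c["cy"])/c["fy"]*z,z],-1)
    return (P-c["t"])@c["R"]          # R^T (P-t)
def cast(c,uv,h):
    uv=np.atleast_2d(uv).astype(float);d=np.c_[(uv[:,0]-c["cx"])/c["fx"],(uv[:,1]-c["cy"])/c["fy"],np.ones(len(uv))]@c["R"]
    o=-c["R"].T@c["t"];return o+d*((h-o[2])/d[:,2])[:,None]
def proj(c,X):
    p=c["R"]@np.asarray(X)+c["t"];return np.array([c["fx"]*p[0]/p[2]+c["cx"],c["fy"]*p[1]/p[2]+c["cy"]])
def fitc(p):
    A=np.c_[p,np.ones(len(p))];s=np.linalg.lstsq(A,(p**2).sum(1),rcond=None)[0];x=s[:2]/2;return x,np.sqrt(s[2]+x@x)
def ringblob(c,X,r=.04):
    """non-mat pixels near X"""
    W=cloud(c);hsv=cv2.cvtColor(c["img"],cv2.COLOR_RGB2HSV).astype(int)
    near=np.hypot(W[...,0]-X[0],W[...,1]-X[1])<r
    return near,W,hsv
E
python3 - <<'E'
from m import *
T=load("top0.npz");S=load("scene0.npz")
seeds=dict(large=(288,196,.013),locknut=(289,254,.014),spacer=(386,245,.022),small=(338,254,.014),shaft=(393,192,.068),hexn=(337,190,.02))
for k,(u,v,h) in seeds.items():
    X=cast(T,(u,v),h)[0]
    for nm,c in(("top",T),("scene",S)):
        W=cloud(c);near=np.hypot(W[...,0]-X[0],W[...,1]-X[1])<.042
        lv=np.median(W[near&(W[...,2]<.006)][:,2]) 
        z=W[...,2];hi=np.percentile(z[near&(z>.006)],90 if k!="shaft" else 97)
        m=near&(z>hi-.004)&(z<hi+.004)
        m2=near&(z>.005) 
        ctr,r=cv2.minEnclosingCircle(W[m][:,:2].astype(np.float32))
        ctr2,r2=cv2.minEnclosingCircle(W[m2][:,:2].astype(np.float32))
        print(k,nm,"bench",round(lv,4),"h",round(hi,4),"top",np.round(ctr,4),round(r,4),m.sum(),"all",np.round(ctr2,4),round(r2,4))
for nm,(u,v) in dict(flanged=(233,217),plain=(455,235)).items():
    X=cast(T,(u,v),.02)[0]
    for cn,c in(("top",T),("scene",S)):
        W=cloud(c);z=W[...,2];near=np.hypot(W[...,0]-X[0],W[...,1]-X[1])<.15
        sat=cv2.cvtColor(c["img"],cv2.COLOR_RGB2HSV)[...,1]
        m=near&(sat<60)&(z>.014)&(z<.026)
        n,l,st,ce=cv2.connectedComponentsWithStats(m.astype(np.uint8));i=1+np.argmax(st[1:,4])
        P=W[l==i];(cx,cy),wh,ang=cv2.minAreaRect(P[:,:2].astype(np.float32))
        p=near&(z>.045)&(z<.08)&(np.hypot(W[...,0]-X[0]-.012,W[...,1]-X[1])<.03)
        print(nm,cn,np.round([cx,cy],4),np.round(wh,4),round(ang,2),"z",round(np.median(P[:,2]),4),"post",W[p].mean(0).round(4) if p.any() else None,p.sum(),W[p].max(0).round(4) if p.any() else None)
E
```

```text
large top bench 0.0006 h 0.0145 top [0.6158 0.1392] 0.0272 168 all [0.6093 0.1333] 0.0358
large scene bench 0.0003 h 0.0133 top [0.6131 0.1413] 0.028 268 all [0.6131 0.1413] 0.028
locknut top bench 0.0001 h 0.0161 top [0.47   0.1323] 0.0231 115 all [0.4723 0.135 ] 0.0321
locknut scene bench 0.0003 h 0.0147 top [0.4675 0.1352] 0.0248 143 all [0.4679 0.1348] 0.025
spacer top bench -0.0001 h 0.0237 top [ 0.4917 -0.111 ] 0.0176 61 all [ 0.4811 -0.1174] 0.0355
spacer scene bench 0.0003 h 0.0217 top [ 0.488  -0.1093] 0.0198 61 all [ 0.4896 -0.1098] 0.0204
small top bench 0.0002 h 0.015 top [0.4683 0.0103] 0.0199 113 all [0.4769 0.0107] 0.028
small scene bench 0.0003 h 0.0143 top [0.4643 0.0112] 0.0227 112 all [0.4643 0.0112] 0.0227
shaft top bench 0.0006 h 0.0695 top [ 0.6278 -0.1305] 0.0078 32 all [ 0.623  -0.1369] 0.0382
shaft scene bench 0.0003 h 0.068 top [ 0.6244 -0.1292] 0.0096 30 all [ 0.6232 -0.1285] 0.0229
hexn top bench 0.0003 h 0.0224 top [0.6322 0.0138] 0.0256 144 all [0.6309 0.0129] 0.0397
hexn scene bench 0.0003 h 0.0203 top [0.6283 0.0152] 0.0274 193 all [0.6283 0.0152] 0.0274
flanged top [0.559  0.2782] [0.1211 0.2488] 88.9 z 0.0198 post [0.5705 0.2763 0.061 ] 18 [0.5747 0.2804 0.069 ]
flanged scene [0.5568 0.2797] [0.1219 0.2518] 88.65 z 0.0194 post [0.5706 0.2812 0.0568] 50 [0.5755 0.285  0.0669]
plain top [ 0.5149 -0.28  ] [0.1218 0.2493] 82.21 z 0.0193 post [ 0.5266 -0.2795  0.0591] 22 [ 0.5302 -0.2757  0.0668]
plain scene [ 0.5115 -0.2783] [0.129  0.2515] 82.34 z 0.0195 post [ 0.5247 -0.2773  0.0577] 27 [ 0.529  -0.2725  0.0664]
```

Both views agree to 2–4 mm, which matches the calibration. The heights match the text, and the posts fit the plate geometry. I'll use the averages of the two views (base frame):

| Item | x, y (m) |
|---|---|
| Large bearing | 0.6145, 0.140 |
| Locknut | 0.469, 0.134 |
| Spacer | 0.490, -0.110 |
| Small bearing | 0.466, 0.011 |
| Shaft | 0.626, -0.130 |
| Flanged post | 0.570, 0.279 |
| Plain post | 0.5255, -0.2795 |
| Recess | 0.597, -0.290 |

```bash
cat > inc.py <<'E'
import sys,numpy as np
from scipy.spatial.transform import Rotation as Ro
from station import robot
o=robot.get_obs();R=np.array(o["orientation"]);p=np.array(o["tool_pos"])
G=np.diag([-1.,1,-1]);g=np.array(list(map(float,sys.argv[1:4])))
print(p.round(4),"inc",(R.T@(g-p)).round(4),Ro.from_matrix(R.T@G).as_rotvec().round(4))
E
python3 inc.py .6145 .140 .231
```

```text
[0.1392 0.6087 0.2306] inc [-5.678e-01 -3.510e-01  2.000e-04] [-1.700e-03 -1.000e-04 -2.247e-01]
```

Careful with the scale: shifts go in shares of 0.5 m and turns go in shares of pi rad. That gives: -0.42 m is -0.84, -0.14 m is -0.28, -0.13 rad is -0.0414.

Call:
{"op": "drive_tool", "data": {"increments": [[-0.04,-0.024,0,0,0,-0.0032],[-0.12,-0.074,0,0,0,-0.0095],[-0.2,-0.124,0,0,0,-0.0159],[-0.28,-0.174,0,0,0,-0.0223],[-0.36,-0.222,0,0,0,-0.0286],[-0.44,-0.272,0,0,0,-0.035],[-0.52,-0.322,0,0,0,-0.0414],[-0.6,-0.37,0,0,0,-0.0477],[-0.68,-0.42,0,0,0,-0.0541],[-0.76,-0.47,0,0,0,-0.0605],[-0.82,-0.506,0,0,0,-0.0668],[-0.84,-0.52,0,-0.0005,0,-0.0715]], "fingers": 0.0854}}

```text
clock: 1.3
tool_pos: [0.4941, 0.2573, 0.2307]
orientation: [[-1.0, 0.007, 0.001], [0.007, 1.0, -0.001], [-0.001, -0.001, -1.0]]
ft_force: [-0.6, 0.2, -0.5]
width: 0.0855
grasp_force: 0.0
```

```bash
python3 inc.py .6145 .140 .231
```

```text
[0.4941 0.2573 0.2307] inc [-0.1212 -0.1165 -0.    ] [-0.0011  0.0012 -0.0067]
```

In the tool's units: 0.17 m is 0.34, 0.14 m is 0.28.

Call:
{"op": "drive_tool", "data": {"increments": [[-0.04,-0.04,0,0,0,0],[-0.1,-0.1,0.04,0,0,0],[-0.16,-0.16,0.1,0,0,0],[-0.22,-0.22,0.16,0,0,0],[-0.24,-0.238,0.22,0,0,0],[-0.247,-0.243,0.28,0,0,0],[-0.247,-0.243,0.32,0,0,0],[-0.247,-0.243,0.34,0,0,0],[-0.247,-0.243,0.34,0,0,0],[-0.247,-0.243,0.34,0,0,0]]}}

```text
clock: 2.3
tool_pos: [0.6147, 0.1416, 0.0619]
orientation: [[-1.0, -0.0, 0.001], [-0.0, 1.0, 0.002], [-0.001, 0.002, -1.0]]
ft_force: [0.8, 0.6, -0.4]
width: 0.0855
grasp_force: 0.0
```

```bash
python3 inc.py .6145 .140 .001;  python3 - <<'E'
from station import robot
import cv2
cv2.imwrite("pics/s1.png",cv2.resize(robot.camera("scene")["img"][130:330,200:500,::-1],None,fx=2.6,fy=2.6))
E
```

```text
[0.6147 0.1416 0.0619] inc [ 0.0003 -0.0017  0.0609] [0.0023 0.0012 0.0003]
```

View pics/s1.png

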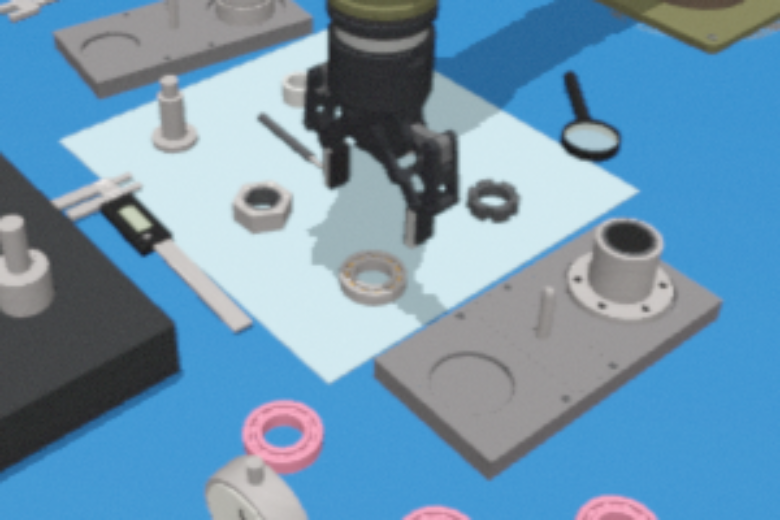

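The picture shows the open gripper straddling the large bearing (crop pixel 371,275) with nothing in the way. I'll descend and grip.

In the tool's units: 0.061 m is 0.122, 0.058 m is 0.116.

Call:
{"op": "drive_tool", "data": {"increments": [[0,-0.003,0.03,0,0,0],[0,-0.003,0.07,0,0,0],[0,-0.003,0.1,0,0,0],[0,-0.003,0.116,0,0,0],[0,-0.003,0.122,0,0,0],[0,-0.003,0.122,0,0,0],[0,-0.003,0.122,0,0,0]]}}

```text
clock: 3.05
tool_pos: [0.6148, 0.1398, 0.0006]
orientation: [[-1.0, 0.0, 0.001], [0.0, 1.0, 0.002], [-0.001, 0.002, -1.0]]
ft_force: [-0.2, -0.1, 0.4]
width: 0.0853
grasp_force: 0.0
```

Call:
{"op": "drive_tool", "data": {"increments": [[0,0,0,0,0,0],[0,0,0,0,0,0],[0,0,0,0,0,0],[0,0,0,0,0,0],[0,0,0,0,0,0],[0,0,0,0,0,0],[0,0,0,0,0,0]], "fingers": 0.03}}

```text
clock: 3.75
tool_pos: [0.6147, 0.1396, 0.0014]
orientation: [[-1.0, 0.0, 0.001], [0.0, 1.0, 0.002], [-0.001, 0.002, -1.0]]
ft_force: [-1.7, 1.1, 7.1]
width: 0.0526
grasp_force: 61.9
```

In the tool's units: -0.12 m is -0.24, -0.105 m is -0.21.

Call:
{"op": "drive_tool", "data": {"increments": [[0,0,-0.01,0,0,0],[0,0,-0.04,0,0,0],[0,0,-0.1,0,0,0],[0,0,-0.16,0,0,0],[0,0,-0.21,0,0,0],[0,0,-0.24,0,0,0],[0,0,-0.24,0,0,0],[0,0,-0.24,0,0,0]]}}

```text
clock: 4.55
tool_pos: [0.6139, 0.1391, 0.1197]
orientation: [[-1.0, 0.0, -0.001], [0.0, 1.0, 0.001], [0.001, 0.001, -1.0]]
ft_force: [0.0, -0.6, -0.7]
width: 0.0521
grasp_force: 63.0
```

```bash
python3 inc.py .570 .279 .121;  python3 - <<'E'
from station import robot
import cv2,numpy as np
c=robot.camera("scene");np.savez("s2.npz",**c)
cv2.imwrite("pics/s2.png",cv2.resize(c["img"][100:250,300:480,::-1],None,fx=4,fy=4,interpolation=cv2.INTER_CUBIC))
E
```

```text
[0.6139 0.1391 0.1197] inc [ 0.0439  0.1399 -0.001 ] [ 0.0014 -0.0005 -0.0001]
```

View pics/s2.png

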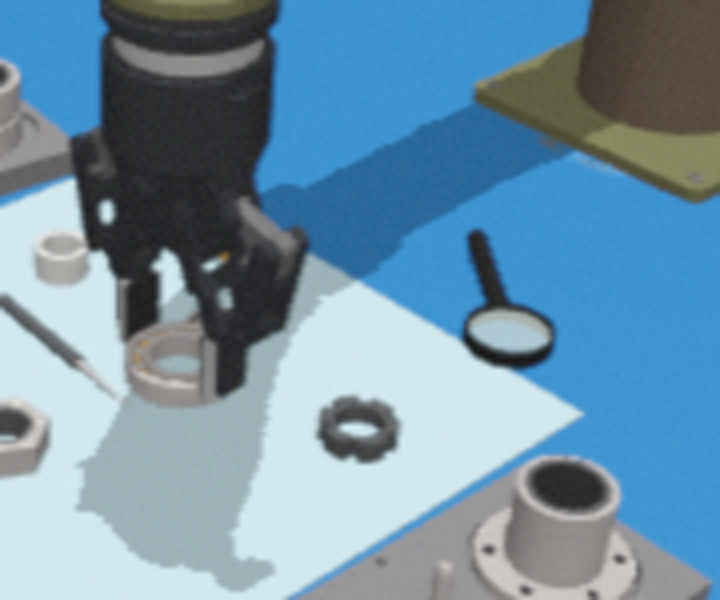

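The bearing is held level between the pads (crop pixel 180,362). I'll check where it sits in the grip.

```bash
python3 - <<'E'
from m import *
S=load("s2.npz");W=cloud(S);z=W[...,2];hsv=cv2.cvtColor(S["img"],cv2.COLOR_RGB2HSV);v=hsv[...,2]
m=(v>110)&(hsv[...,1]<80)&(np.hypot(W[...,0]-.614,W[...,1]-.139)<.045)&(z>.1)&(z<.15)
print(m.sum(),np.percentile(W[m],[2,50,98],axis=0).round(4),cv2.minEnclosingCircle(W[m][:,:2].astype(np.float32)))
t=m&(z>np.percentile(z[m],97)-.006);P=W[m];print(np.linalg.lstsq(np.c_[W[t][:,:2],np.ones(t.sum())],W[t][:,2],rcond=None)[0].round(3))
E
```

```text
411 [[0.5932 0.1074 0.1184]
 [0.6232 0.1361 0.1291]
 [0.6387 0.1744 0.1469]] ((0.612845778465271, 0.13986334204673767), 0.04099796712398529)
[ 0.019 -0.006  0.134]
```

In the tool's units: 0.1397 m is 0.2794, 0.134 m is 0.268.

Call:
{"op": "drive_tool", "data": {"increments": [[0.008,0.024,0,0,0,0],[0.024,0.076,0,0,0,0],[0.042,0.132,0,0,0,0],[0.06,0.19,0,0,0,0],[0.076,0.24,0,0,0,0],[0.084,0.268,0,0,0,0],[0.0874,0.2794,0,0,0,0],[0.0874,0.2794,0,0,0,0],[0.0874,0.2794,0.03,0,0,0],[0.0874,0.2794,0.07,0,0,0],[0.0874,0.2794,0.08,0,0,0],[0.0874,0.2794,0.08,0,0,0]]}}

```text
clock: 5.8
tool_pos: [0.5702, 0.2771, 0.0787]
orientation: [[-1.0, 0.002, -0.002], [0.002, 1.0, -0.001], [0.002, -0.001, -1.0]]
ft_force: [0.3, 0.0, -0.9]
width: 0.0519
grasp_force: 63.0
```

```bash
python3 inc.py .570 .279 .021;  python3 - <<'E'
from station import robot
import cv2,numpy as np
c=robot.camera("scene");d=robot.camera("top")
f=lambda c,a,b,u,v:cv2.resize(c["img"][a:b,u:v,::-1],(400,400),interpolation=cv2.INTER_CUBIC)
cv2.imwrite("pics/s3.png",np.hstack([f(c,170,300,350,480),f(d,150,280,170,300)]))
E
```

```text
[0.5702 0.2771 0.0787] inc [0.0001 0.0019 0.0577] [-0.0007 -0.0022 -0.0019]
```

View pics/s3.png

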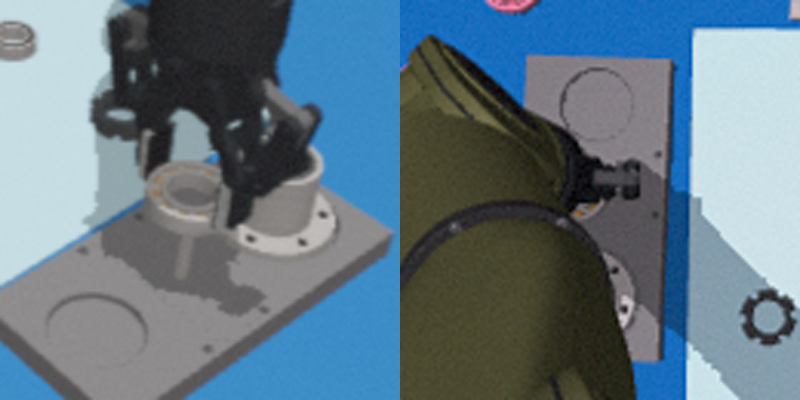

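The scene half shows the bearing level above the post (post foot at 182,278 in the left half), with the finger clear of the housing boss. I'll lower it.

In the tool's units: 0.058 m is 0.116, 0.0015 m is 0.003.

Call:
{"op": "drive_tool", "data": {"increments": [[0,0.002,0.012,0,0,0],[0,0.003,0.032,0,0,0],[0,0.003,0.052,0,0,0],[0,0.003,0.072,0,0,0],[0,0.003,0.09,0,0,0],[0,0.003,0.1,0,0,0],[0,0.003,0.108,0,0,0],[0,0.003,0.113,0,0,0],[0,0.003,0.115,0,0,0],[0,0.003,0.116,0,0,0],[0,0.003,0.116,0,0,0]]}}

```text
clock: 7.0
tool_pos: [0.5708, 0.2809, 0.0226]
orientation: [[-1.0, 0.0, 0.001], [0.0, 1.0, 0.002], [-0.001, 0.002, -1.0]]
ft_force: [0.9, 0.1, -1.2]
width: 0.0517
grasp_force: 63.0
```

In the tool's units: 0.002 m is 0.004, -0.001 m is -0.002.

Call:
{"op": "drive_tool", "data": {"increments": [[0,-0.002,0.002,0,0,0],[0,-0.002,0.004,0,0,0],[0,-0.002,0.004,0,0,0]]}}

```text
clock: 7.3
tool_pos: [0.5709, 0.2799, 0.0214]
orientation: [[-1.0, 0.0, 0.001], [0.0, 1.0, 0.002], [-0.001, 0.002, -1.0]]
ft_force: [-1.6, -1.1, 5.0]
width: 0.052
grasp_force: 63.7
```

Seated, with 5 N of contact. I'll release and retreat.

In the tool's units: -0.14 m is -0.28, -0.125 m is -0.25.

Call:
{"op": "drive_tool", "data": {"increments": [[0,0,0,0,0,0],[0,0,0,0,0,0],[0,0,0,0,0,0],[0,0,0,0,0,0],[0,0,-0.02,0,0,0],[0,0,-0.06,0,0,0],[0,0,-0.14,0,0,0],[0,0,-0.22,0,0,0],[0.04,-0.06,-0.25,0,0,0],[0.1,-0.14,-0.25,0,0,0],[0.16,-0.22,-0.25,0,0,0],[0.2,-0.28,-0.25,0,0,0]], "fingers": 0.085}}

```text
clock: 8.5
tool_pos: [0.4682, 0.1366, 0.146]
orientation: [[-1.0, 0.001, -0.001], [0.001, 1.0, -0.0], [0.001, -0.0, -1.0]]
ft_force: [-0.1, -0.5, -0.0]
width: 0.0852
grasp_force: 0.0
```

```bash
python3 inc.py .469 .134 .003;  python3 - <<'E'
from station import robot
from m import *
for n in("scene","top"):
    c=robot.camera(n);W=cloud(c);z=W[...,2];m=(np.hypot(W[...,0]-.570,W[...,1]-.279)<.04)&(z>.026)&(z<.05)
    print(n,m.sum(),np.percentile(z[m],[50,90]).round(4),W[m].mean(0).round(4),cv2.minEnclosingCircle(W[m][:,:2].astype(np.float32)) if m.any() else "")
E
```

```text
[0.4682 0.1366 0.146 ] inc [-0.0009 -0.0026  0.143 ] [-0.0002 -0.0008 -0.0011]
scene 419 [0.0314 0.0338] [0.5724 0.2834 0.0318] ((0.5701662302017212, 0.28172197937965393), 0.028807377442717552)
top 275 [0.0317 0.0348] [0.5721 0.2793 0.0319] ((0.5756486058235168, 0.281293123960495), 0.03130892291665077)
```

The large bearing is seated: its top is at 0.033 m and its centre near (0.571, 0.281). Next is the locknut.

In the tool's units: 0.143 m is 0.286, -0.002 m is -0.004.

Call:
{"op": "drive_tool", "data": {"increments": [[0,-0.004,0.04,0,0,0],[0,-0.004,0.12,0,0,0],[0,-0.004,0.2,0,0,0],[0,-0.004,0.25,0,0,0],[0,-0.004,0.276,0,0,0],[0,-0.004,0.286,0,0,0],[0,-0.004,0.286,0,0,0],[0,-0.004,0.286,0,0,0]]}}

```text
clock: 9.4
tool_pos: [0.4714, 0.1383, 0.0029]
orientation: [[-1.0, -0.0, 0.002], [-0.0, 1.0, 0.003], [-0.002, 0.003, -1.0]]
ft_force: [0.4, 0.1, 0.6]
width: 0.085
grasp_force: 0.0
```

In the tool's units: -0.004 m is -0.008, 0.002 m is 0.004.

Call:
{"op": "drive_tool", "data": {"increments": [[0.004,-0.008,0,0,0,0],[0.004,-0.008,0,0,0,0],[0.004,-0.008,0,0,0,0]]}}

```text
clock: 9.7
tool_pos: [0.4688, 0.1336, 0.0026]
orientation: [[-1.0, 0.001, 0.001], [0.001, 1.0, 0.002], [-0.001, 0.002, -1.0]]
ft_force: [0.3, 0.1, -0.2]
width: 0.0854
grasp_force: 0.0
```

Call:
{"op": "drive_tool", "data": {"increments": [[0,0,0,0,0,0],[0,0,0,0,0,0],[0,0,0,0,0,0],[0,0,0,0,0,0],[0,0,0,0,0,0],[0,0,0,0,0,0],[0,0,0,0,0,0],[0,0,0,0,0,0]], "fingers": 0.02}}

```text
clock: 10.5
tool_pos: [0.4687, 0.1338, 0.0028]
orientation: [[-1.0, 0.001, 0.001], [0.001, 1.0, 0.002], [-0.001, 0.002, -1.0]]
ft_force: [-1.9, 0.5, 8.5]
width: 0.0439
grasp_force: 59.7
```

In the tool's units: 0.147 m is 0.294, -0.12 m is -0.24.

Call:
{"op": "drive_tool", "data": {"increments": [[0,0,-0.01,0,0,0],[0,0,-0.05,0,0,0],[0,0,-0.12,0,0,0],[0,0,-0.19,0,0,0],[0,0,-0.23,0,0,0],[0,0,-0.24,0,0,0],[-0.02,0.028,-0.24,0,0,0],[-0.06,0.086,-0.24,0,0,0],[-0.11,0.158,-0.24,0,0,0],[-0.16,0.23,-0.24,0,0,0],[-0.192,0.276,-0.24,0,0,0],[-0.204,0.294,-0.24,0,0,0]]}}

```text
clock: 11.7
tool_pos: [0.5712, 0.2844, 0.1209]
orientation: [[-1.0, -0.003, 0.0], [-0.003, 1.0, 0.004], [-0.0, 0.004, -1.0]]
ft_force: [-0.6, -0.1, -1.2]
width: 0.0441
grasp_force: 61.4
```

In the tool's units: 0.03 m is 0.06, 0.025 m is 0.05.

Call:
{"op": "drive_tool", "data": {"increments": [[0,0,0,0,0,0],[0,0,0,0,0,0],[0,0,0.024,0,0,0],[0,0,0.05,0,0,0],[0,0,0.06,0,0,0],[0,0,0.06,0,0,0]]}}

```text
clock: 12.3
tool_pos: [0.5695, 0.2796, 0.0907]
orientation: [[-1.0, 0.0, -0.003], [0.0, 1.0, -0.0], [0.003, -0.0, -1.0]]
ft_force: [0.2, 0.3, -0.6]
width: 0.0439
grasp_force: 61.4
```

```bash
python3 inc.py .571 .2805 .037;  python3 - <<'E'
from station import robot
import cv2,numpy as np
c=robot.camera("scene")
cv2.imwrite("pics/s4.png",cv2.resize(c["img"][150:300,340:490,::-1],(500,500),interpolation=cv2.INTER_CUBIC))
E
```

```text
[0.5695 0.2796 0.0907] inc [-0.0016  0.0009  0.0537] [-0.0001 -0.0025 -0.0003]
```

View pics/s4.png

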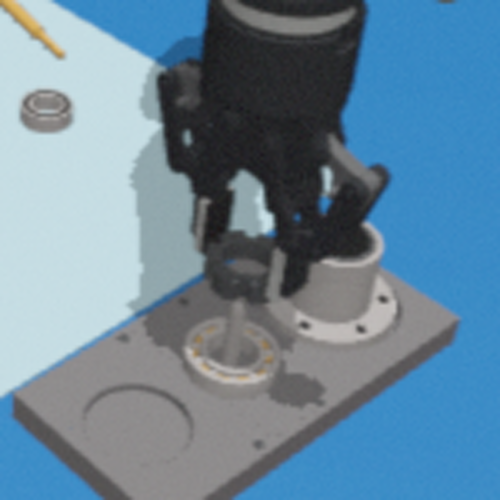

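The bearing lies flat around the post (236,355). The locknut is held level at (240,265), directly above the post top. I'll lower it.

Call:
{"op": "drive_tool", "data": {"increments": [[0,0.001,0.012,0,0,0],[0,0.001,0.032,0,0,0],[0,0.001,0.052,0,0,0],[0,0.001,0.072,0,0,0],[0,0.001,0.088,0,0,0],[0,0.001,0.098,0,0,0],[0,0.001,0.104,0,0,0],[0,0.001,0.106,0,0,0],[0,0.001,0.106,0,0,0]]}}

```text
clock: 13.25
tool_pos: [0.5708, 0.2813, 0.0394]
orientation: [[-1.0, 0.0, 0.0], [0.0, 1.0, 0.002], [-0.0, 0.002, -1.0]]
ft_force: [-0.8, 0.4, -0.9]
width: 0.0439
grasp_force: 61.4
```

In the tool's units: 0.0018 m is 0.0036, 0.001 m is 0.002.

Call:
{"op": "drive_tool", "data": {"increments": [[0,0,0.002,0,0,0],[0,0,0.0036,0,0,0],[0,0,0.0036,0,0,0]]}}

```text
clock: 13.55
tool_pos: [0.5706, 0.2812, 0.0376]
orientation: [[-1.0, 0.0, 0.0], [0.0, 1.0, 0.002], [-0.0, 0.002, -1.0]]
ft_force: [-0.2, 0.2, -0.6]
width: 0.0437
grasp_force: 61.4
```

In the tool's units: 0.0022 m is 0.0044, 0.0015 m is 0.003.

Call:
{"op": "drive_tool", "data": {"increments": [[0,0,0.002,0,0,0],[0,0,0.003,0,0,0],[0,0,0.0044,0,0,0],[0,0,0.0044,0,0,0]]}}

```text
clock: 13.95
tool_pos: [0.5706, 0.2813, 0.0359]
orientation: [[-1.0, 0.0, 0.0], [0.0, 1.0, 0.002], [-0.0, 0.002, -1.0]]
ft_force: [-1.4, -1.2, 4.1]
width: 0.044
grasp_force: 61.9
```

Call:
{"op": "drive_tool", "data": {"increments": [[0,0,0,0,0,0],[0,0,0,0,0,0],[0,0,0,0,0,0],[0,0,0,0,0,0],[0,0,-0.02,0,0,0],[0,0,-0.06,0,0,0],[0,0,-0.14,0,0,0],[0,0,-0.2,0,0,0],[0.02,-0.06,-0.23,0,0,0],[0.04,-0.15,-0.23,0,0,0],[0.06,-0.24,-0.23,0,0,0],[0.08,-0.32,-0.23,0,0,0]], "fingers": 0.085}}

```text
clock: 15.15
tool_pos: [0.5303, 0.1187, 0.151]
orientation: [[-1.0, 0.001, 0.001], [0.001, 1.0, 0.001], [-0.001, 0.001, -1.0]]
ft_force: [1.1, -1.3, -0.1]
width: 0.0848
grasp_force: 0.0
```

In the tool's units: -0.231 m is -0.462, -0.23 m is -0.46.

Call:
{"op": "drive_tool", "data": {"increments": [[0.02,-0.09,0,0,0,0],[0.04,-0.18,0,0,0,0],[0.056,-0.27,0,0,0,0],[0.07,-0.36,0,0,0,0],[0.078,-0.43,0,0,0,0],[0.08,-0.46,0,0,0,0],[0.08,-0.462,0.04,0,0,0],[0.08,-0.462,0.1,0,0,0],[0.08,-0.462,0.16,0,0,0],[0.08,-0.462,0.18,0,0,0],[0.08,-0.462,0.18,0,0,0]]}}

```text
clock: 16.25
tool_pos: [0.4901, -0.1096, 0.0591]
orientation: [[-1.0, -0.001, -0.002], [-0.001, 1.0, 0.002], [0.002, 0.002, -1.0]]
ft_force: [-0.6, -0.5, -0.3]
width: 0.0849
grasp_force: 0.0
```

```bash
python3 inc.py .490 -.110 .004;  python3 - <<'E'
from station import robot
from m import *
for n in("scene","top"):
    c=robot.camera(n);W=cloud(c);z=W[...,2];m=(np.hypot(W[...,0]-.570,W[...,1]-.279)<.04)&(z>.04)&(z<.052)
    print(n,m.sum(),np.percentile(z[m],[50,90]).round(4),W[m].mean(0).round(4),cv2.minEnclosingCircle(W[m][:,:2].astype(np.float32)) if m.any() else "")
E
```

```text
[ 0.4901 -0.1096  0.0591] inc [-0.     -0.0005  0.0551] [ 0.0016 -0.0018  0.0005]
scene 280 [0.0459 0.0476] [0.5715 0.2846 0.0454] ((0.569678544998169, 0.2825445830821991), 0.02486760914325714)
top 167 [0.0469 0.0493] [0.5718 0.2804 0.0465] ((0.5717557072639465, 0.2809840738773346), 0.023420266807079315)
```

The locknut is seated, with its top at 0.047 m. Next is the spacer.

In the tool's units: 0.055 m is 0.11, 0.048 m is 0.096.

Call:
{"op": "drive_tool", "data": {"increments": [[0,0,0.03,0,0,0],[0,0,0.07,0,0,0],[0,0,0.096,0,0,0],[0,0,0.11,0,0,0],[0,0,0.11,0,0,0],[0,0,0.11,0,0,0]]}}

```text
clock: 16.95
tool_pos: [0.4912, -0.1098, 0.0055]
orientation: [[-1.0, 0.0, 0.002], [0.0, 1.0, 0.002], [-0.002, 0.002, -1.0]]
ft_force: [-0.1, 0.1, -0.2]
width: 0.0846
grasp_force: 0.0
```

Call:
{"op": "drive_tool", "data": {"increments": [[0,0,0,0,0,0],[0,0,0,0,0,0],[0,0,0,0,0,0],[0,0,0,0,0,0],[0,0,0,0,0,0],[0,0,0,0,0,0],[0,0,0,0,0,0],[0,0,0,0,0,0]], "fingers": 0.02}}

```text
clock: 17.75
tool_pos: [0.4908, -0.1098, 0.0054]
orientation: [[-1.0, -0.0, 0.001], [-0.0, 1.0, 0.001], [-0.001, 0.001, -1.0]]
ft_force: [-1.0, -0.2, 7.2]
width: 0.0341
grasp_force: 59.1
```

In the tool's units: -0.1695 m is -0.339, -0.0347 m is -0.0694.

Call:
{"op": "drive_tool", "data": {"increments": [[0,0,-0.01,0,0,0],[0,0,-0.05,0,0,0],[0,0,-0.12,0,0,0],[0,0,-0.18,0,0,0],[0,0,-0.2,0,0,0],[-0.006,-0.03,-0.2,0,0,0],[-0.02,-0.1,-0.2,0,0,0],[-0.036,-0.18,-0.2,0,0,0],[-0.052,-0.26,-0.2,0,0,0],[-0.064,-0.314,-0.2,0,0,0],[-0.0694,-0.339,-0.2,0,0,0],[-0.0694,-0.339,-0.2,0,0,0]]}}

```text
clock: 18.95
tool_pos: [0.5247, -0.2809, 0.1036]
orientation: [[-1.0, 0.003, -0.001], [0.003, 1.0, 0.001], [0.001, 0.001, -1.0]]
ft_force: [0.4, 0.2, -0.3]
width: 0.0342
grasp_force: 59.9
```

In the tool's units: 0.008 m is 0.016, 0.004 m is 0.008.

Call:
{"op": "drive_tool", "data": {"increments": [[0,0,0.008,0,0,0],[0,0,0.016,0,0,0],[0,0,0.016,0,0,0]]}}

```text
clock: 19.25
tool_pos: [0.5249, -0.277, 0.0957]
orientation: [[-1.0, -0.003, -0.002], [-0.003, 1.0, 0.003], [0.002, 0.003, -1.0]]
ft_force: [-0.3, 0.2, -0.4]
width: 0.0345
grasp_force: 59.9
```

```bash
python3 inc.py .5255 -.2795 .0265;  python3 - <<'E'
from station import robot
import cv2,numpy as np
c=robot.camera("scene")
cv2.imwrite("pics/s5.png",cv2.resize(c["img"][70:190,200:340,::-1],(583,500),interpolation=cv2.INTER_CUBIC))
E
```

```text
[ 0.5249 -0.277   0.0957] inc [-0.0007 -0.0027  0.0691] [ 0.0033 -0.0016  0.003 ]
```

View pics/s5.png

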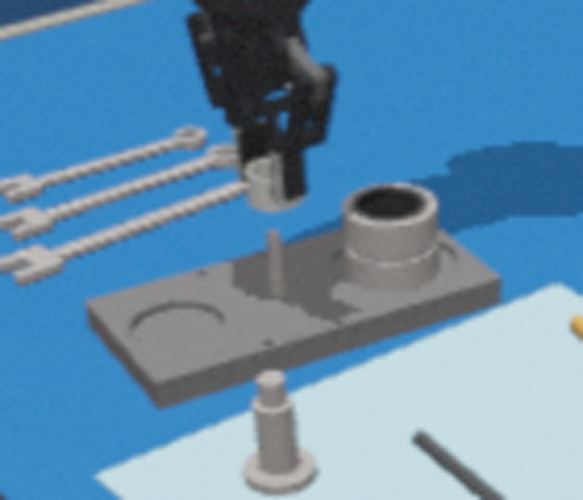

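The spacer is held upright at (272,183), above the post top (273,232) and clear of the housing. I'll lower it.

In the tool's units: 0.068 m is 0.136, 0.067 m is 0.134.

Call:
{"op": "drive_tool", "data": {"increments": [[0,-0.001,0.012,0,0,0],[0,-0.001,0.032,0,0,0],[0,-0.001,0.052,0,0,0],[0,-0.001,0.072,0,0,0],[0,-0.001,0.092,0,0,0],[0,-0.001,0.112,0,0,0],[0,-0.001,0.124,0,0,0],[0,-0.001,0.134,0,0,0],[0,-0.001,0.136,0,0,0],[0,-0.001,0.136,0,0,0]]}}

```text
clock: 20.3
tool_pos: [0.5254, -0.2797, 0.0284]
orientation: [[-1.0, 0.0, 0.0], [0.0, 1.0, 0.002], [-0.0, 0.002, -1.0]]
ft_force: [0.4, -0.8, -0.6]
width: 0.0341
grasp_force: 59.9
```

In the tool's units: 0.0018 m is 0.0036, 0.001 m is 0.002.

Call:
{"op": "drive_tool", "data": {"increments": [[0,0,0.002,0,0,0],[0,0,0.0036,0,0,0],[0,0,0.0036,0,0,0]]}}

```text
clock: 20.6
tool_pos: [0.5254, -0.2798, 0.0267]
orientation: [[-1.0, 0.0, 0.0], [0.0, 1.0, 0.002], [-0.0, 0.002, -1.0]]
ft_force: [-0.5, -0.3, -0.6]
width: 0.0343
grasp_force: 59.9
```

Call:
{"op": "drive_tool", "data": {"increments": [[0,0,0.002,0,0,0],[0,0,0.0036,0,0,0],[0,0,0.0036,0,0,0]]}}

```text
clock: 20.9
tool_pos: [0.5254, -0.2798, 0.0255]
orientation: [[-1.0, 0.0, 0.001], [0.0, 1.0, 0.001], [-0.001, 0.001, -1.0]]
ft_force: [-0.6, 0.1, 5.0]
width: 0.0343
grasp_force: 60.5
```

In the tool's units: -0.11 m is -0.22, 0.1 m is 0.2.

Call:
{"op": "drive_tool", "data": {"increments": [[0,0,0,0,0,0],[0,0,0,0,0,0],[0,0,0,0,0,0],[0,0,0,0,0,0],[0,0,0,0,0,0],[0,0,-0.02,0,0,0],[0,0,-0.06,0,0,0],[0,0,-0.13,0,0,0],[0,0,-0.19,0,0,0],[0.01,0.04,-0.22,0,0,0],[0.026,0.12,-0.22,0,0,0],[0.044,0.2,-0.22,0,0,0]], "fingers": 0.085}}

```text
clock: 22.1
tool_pos: [0.5037, -0.1796, 0.1364]
orientation: [[-1.0, 0.002, 0.003], [0.002, 1.0, 0.001], [-0.003, 0.001, -1.0]]
ft_force: [0.6, 1.3, 0.1]
width: 0.0847
grasp_force: 0.0
```

In the tool's units: 0.191 m is 0.382, 0.18 m is 0.36.

Call:
{"op": "drive_tool", "data": {"increments": [[0.016,0.08,0,0,0,0],[0.032,0.16,0,0,0,0],[0.048,0.24,0,0,0,0],[0.062,0.31,0,0,0,0],[0.07,0.36,0,0,0,0],[0.075,0.382,0,0,0,0],[0.075,0.382,0.04,0,0,0],[0.075,0.382,0.1,0,0,0],[0.075,0.382,0.14,0,0,0],[0.075,0.382,0.15,0,0,0],[0.075,0.382,0.15,0,0,0]]}}

```text
clock: 23.2
tool_pos: [0.4657, 0.0105, 0.0601]
orientation: [[-1.0, 0.001, -0.001], [0.001, 1.0, 0.001], [0.001, 0.001, -1.0]]
ft_force: [0.2, -0.2, -0.7]
width: 0.0854
grasp_force: 0.0
```

```bash
python3 inc.py .466 .011 .003;  python3 - <<'E'
from station import robot
from m import *
for n in("scene","top"):
    c=robot.camera(n);W=cloud(c);z=W[...,2];m=(np.hypot(W[...,0]-.5255,W[...,1]+.2795)<.03)&(z>.036)&(z<.046)
    print(n,m.sum(),np.percentile(z[m],[50,90]).round(4),W[m].mean(0).round(4),cv2.minEnclosingCircle(W[m][:,:2].astype(np.float32)) if m.any() else "")
E
```

```text
[0.4657 0.0105 0.0601] inc [-0.0003  0.0004  0.0571] [ 0.0009 -0.0007 -0.0009]
scene 73 [0.0402 0.043 ] [ 0.524  -0.2746  0.0402] ((0.5246840715408325, -0.2762054204940796), 0.019095394760370255)
top 88 [0.041  0.0437] [ 0.5266 -0.2786  0.0409] ((0.5265238285064697, -0.27890291810035706), 0.017989950254559517)
```

The spacer is seated, with its top at about 0.042 m. Next is the small bearing.

In the tool's units: 0.0575 m is 0.115, 0.05 m is 0.1.

Call:
{"op": "drive_tool", "data": {"increments": [[0,0,0.03,0,0,0],[0,0,0.07,0,0,0],[0,0,0.1,0,0,0],[0,0,0.115,0,0,0],[0,0,0.115,0,0,0],[0,0,0.115,0,0,0]]}}

```text
clock: 23.9
tool_pos: [0.4665, 0.0112, 0.0034]
orientation: [[-1.0, -0.0, 0.002], [-0.0, 1.0, 0.002], [-0.002, 0.002, -1.0]]
ft_force: [0.0, -0.6, -0.4]
width: 0.0851
grasp_force: 0.0
```

Call:
{"op": "drive_tool", "data": {"increments": [[0,0,0,0,0,0],[0,0,0,0,0,0],[0,0,0,0,0,0],[0,0,0,0,0,0],[0,0,0,0,0,0],[0,0,0,0,0,0],[0,0,0,0,0,0],[0,0,0,0,0,0]], "fingers": 0.02}}

```text
clock: 24.7
tool_pos: [0.4661, 0.0113, 0.0036]
orientation: [[-1.0, 0.001, 0.002], [0.001, 1.0, 0.002], [-0.002, 0.002, -1.0]]
ft_force: [-0.4, 0.1, 9.9]
width: 0.0371
grasp_force: 59.1
```

In the tool's units: -0.245 m is -0.49, -0.208 m is -0.416.

Call:
{"op": "drive_tool", "data": {"increments": [[0,0,-0.01,0,0,0],[0,0,-0.05,0,0,0],[0,0,-0.12,0,0,0],[0,0,-0.19,0,0,0],[0,0,-0.22,0,0,0],[-0.006,-0.03,-0.22,0,0,0],[-0.02,-0.096,-0.22,0,0,0],[-0.036,-0.176,-0.22,0,0,0],[-0.052,-0.256,-0.22,0,0,0],[-0.068,-0.336,-0.22,0,0,0],[-0.084,-0.416,-0.22,0,0,0],[-0.1,-0.49,-0.22,0,0,0]]}}

```text
clock: 25.9
tool_pos: [0.515, -0.2362, 0.1124]
orientation: [[-1.0, 0.001, -0.001], [0.001, 1.0, 0.002], [0.001, 0.002, -1.0]]
ft_force: [-0.1, 0.4, -0.5]
width: 0.0376
grasp_force: 60.4
```

In the tool's units: -0.046 m is -0.092, -0.044 m is -0.088.

Call:
{"op": "drive_tool", "data": {"increments": [[-0.012,-0.06,0,0,0,0],[-0.018,-0.088,0,0,0,0],[-0.0188,-0.092,0,0,0,0],[-0.0188,-0.092,0.02,0,0,0],[-0.0188,-0.092,0.04,0,0,0],[-0.0188,-0.092,0.04,0,0,0],[-0.0188,-0.092,0.04,0,0,0]]}}

```text
clock: 26.6
tool_pos: [0.5249, -0.2782, 0.0917]
orientation: [[-1.0, -0.002, -0.001], [-0.002, 1.0, 0.003], [0.001, 0.003, -1.0]]
ft_force: [0.2, -0.5, 0.3]
width: 0.0373
grasp_force: 60.4
```

```bash
python3 inc.py .5255 -.2795 .0466;  python3 - <<'E'
from station import robot
import cv2,numpy as np
c=robot.camera("scene")
cv2.imwrite("pics/s6.png",cv2.resize(c["img"][70:190,200:340,::-1],(583,500),interpolation=cv2.INTER_CUBIC))
E
```

```text
[ 0.5249 -0.2782  0.0917] inc [-0.0006 -0.0014  0.0451] [ 0.0027 -0.0012  0.0022]
```

View pics/s6.png

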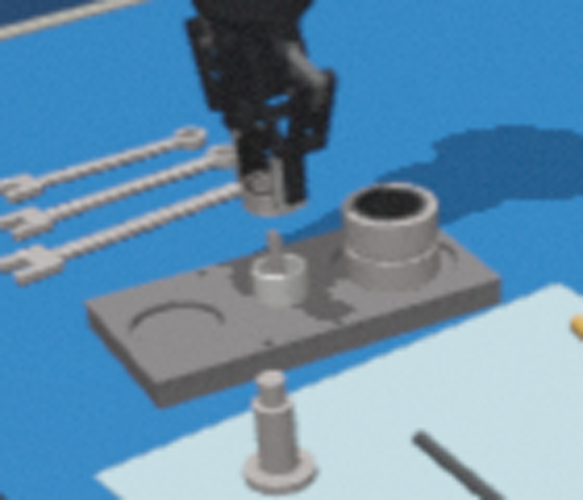

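The spacer stands on the plate around the post (279,280). The small bearing is held level at (270,193), above the post top (273,232). I'll lower it.

In the tool's units: 0.0445 m is 0.089, 0.0435 m is 0.087.

Call:
{"op": "drive_tool", "data": {"increments": [[0,0,0.012,0,0,0],[0,0,0.03,0,0,0],[0,0,0.048,0,0,0],[0,0,0.066,0,0,0],[0,0,0.08,0,0,0],[0,0,0.087,0,0,0],[0,0,0.089,0,0,0],[0,0,0.089,0,0,0]]}}

```text
clock: 27.45
tool_pos: [0.5253, -0.2797, 0.0477]
orientation: [[-1.0, 0.0, 0.0], [0.0, 1.0, 0.002], [-0.0, 0.002, -1.0]]
ft_force: [-0.2, -0.4, -1.6]
width: 0.0375
grasp_force: 60.5
```

In the tool's units: 0.0018 m is 0.0036, 0.001 m is 0.002.

Call:
{"op": "drive_tool", "data": {"increments": [[0,0,0.002,0,0,0],[0,0,0.0036,0,0,0],[0,0,0.0036,0,0,0]]}}

```text
clock: 27.75
tool_pos: [0.5252, -0.2798, 0.0461]
orientation: [[-1.0, 0.0, 0.0], [0.0, 1.0, 0.002], [-0.0, 0.002, -1.0]]
ft_force: [0.5, -0.8, -0.8]
width: 0.0376
grasp_force: 60.5
```

In the tool's units: 0.0014 m is 0.0028, 0.0007 m is 0.0014.

Call:
{"op": "drive_tool", "data": {"increments": [[0,0,0.0014,0,0,0],[0,0,0.0028,0,0,0],[0,0,0.0028,0,0,0]]}}

```text
clock: 28.05
tool_pos: [0.5253, -0.2798, 0.0457]
orientation: [[-1.0, 0.0, 0.001], [0.0, 1.0, 0.001], [-0.001, 0.001, -1.0]]
ft_force: [-2.5, 0.6, 8.3]
width: 0.0373
grasp_force: 61.4
```

Seated. I'll release, back off and move above the shaft.

In the tool's units: 0.105 m is 0.21, -0.085 m is -0.17.

Call:
{"op": "drive_tool", "data": {"increments": [[0,0,0,0,0,0],[0,0,0,0,0,0],[0,0,0,0,0,0],[0,0,0,0,0,0],[0,0,0,0,0,0],[0,0,-0.02,0,0,0],[0,0,-0.07,0,0,0],[0,0,-0.14,0,0,0],[0,0,-0.17,0,0,0],[-0.04,0.06,-0.17,0,0,0],[-0.09,0.13,-0.17,0,0,0],[-0.14,0.21,-0.17,0,0,0]], "fingers": 0.085}}

```text
clock: 29.25
tool_pos: [0.5956, -0.1755, 0.1301]
orientation: [[-1.0, 0.003, 0.0], [0.003, 1.0, 0.001], [-0.0, 0.001, -1.0]]
ft_force: [0.0, 0.3, 0.3]
width: 0.0854
grasp_force: 0.0
```

In the tool's units: 0.045 m is 0.09, 0.043 m is 0.086.

Call:
{"op": "drive_tool", "data": {"increments": [[-0.04,0.06,0,0,0,0],[-0.058,0.086,0,0,0,0],[-0.062,0.09,0,0,0,0],[-0.062,0.09,0,0,0,0],[-0.062,0.09,0,0,0,0]]}}

```text
clock: 29.75
tool_pos: [0.6248, -0.1331, 0.1295]
orientation: [[-1.0, 0.003, -0.002], [0.003, 1.0, -0.001], [0.002, -0.001, -1.0]]
ft_force: [0.0, 0.1, -0.3]
width: 0.0851
grasp_force: 0.0
```

```bash
python3 inc.py .626 -.130 .016;  python3 - <<'E'
from station import robot
from m import *
for n in("scene","top"):
    c=robot.camera(n);W=cloud(c);z=W[...,2];m=(np.hypot(W[...,0]-.5255,W[...,1]+.2795)<.03)&(z>.05)&(z<.061)
    print(n,m.sum(),np.percentile(z[m],[50,90]).round(4) if m.any() else "",cv2.minEnclosingCircle(W[m][:,:2].astype(np.float32)) if m.any() else "")
E
```

```text
[ 0.6248 -0.1331  0.1295] inc [-0.0013  0.0032  0.1135] [-0.0006 -0.0016 -0.0034]
scene 52 [0.0545 0.0573] ((0.5270435810089111, -0.27990207076072693), 0.02097822166979313)
top 72 [0.0548 0.0572] ((0.5240350961685181, -0.27507495880126953), 0.018890075385570526)
```

The small bearing is seated, with its top at about 0.056 m. Next is the shaft.

In the tool's units: 0.111 m is 0.222, 0.105 m is 0.21.

Call:
{"op": "drive_tool", "data": {"increments": [[0,0.003,0.03,0,0,0],[0,0.003,0.08,0,0,0],[0,0.003,0.13,0,0,0],[0,0.003,0.18,0,0,0],[0,0.003,0.21,0,0,0],[0,0.003,0.222,0,0,0],[0,0.003,0.222,0,0,0],[0,0.003,0.222,0,0,0]]}}

```text
clock: 30.65
tool_pos: [0.627, -0.1282, 0.0196]
orientation: [[-1.0, 0.0, 0.002], [0.0, 1.0, 0.002], [-0.002, 0.002, -1.0]]
ft_force: [0.5, 0.7, -0.1]
width: 0.0849
grasp_force: 0.0
```

Call:
{"op": "drive_tool", "data": {"increments": [[0,0,0,0,0,0],[0,0,0,0,0,0],[0,0,0,0,0,0],[0,0,0,0,0,0],[0,0,0,0,0,0],[0,0,0,0,0,0],[0,0,0,0,0,0],[0,0,0,0,0,0],[0,0,0,0,0,0],[0,0,0,0,0,0]], "fingers": 0.01}}

```text
clock: 31.65
tool_pos: [0.6265, -0.1287, 0.0194]
orientation: [[-1.0, 0.0, 0.001], [0.0, 1.0, 0.001], [-0.001, 0.001, -1.0]]
ft_force: [-0.8, -1.9, 5.8]
width: 0.0227
grasp_force: 58.8
```

In the tool's units: -0.161 m is -0.322, -0.07 m is -0.14.

Call:
{"op": "drive_tool", "data": {"increments": [[0,0,-0.01,0,0,0],[0,0,-0.04,0,0,0],[0,0,-0.09,0,0,0],[0,0,-0.13,0,0,0],[0,0,-0.14,0,0,0],[0.004,-0.024,-0.14,0,0,0],[0.014,-0.076,-0.14,0,0,0],[0.028,-0.15,-0.14,0,0,0],[0.042,-0.224,-0.14,0,0,0],[0.052,-0.286,-0.14,0,0,0],[0.058,-0.316,-0.14,0,0,0],[0.059,-0.322,-0.14,0,0,0]]}}

```text
clock: 32.85
tool_pos: [0.5946, -0.2926, 0.0872]
orientation: [[-1.0, 0.005, -0.003], [0.005, 1.0, 0.001], [0.003, 0.001, -1.0]]
ft_force: [-0.4, -0.8, -3.0]
width: 0.0224
grasp_force: 59.1
```

In the tool's units: 0.02 m is 0.04, 0.016 m is 0.032.

Call:
{"op": "drive_tool", "data": {"increments": [[0,0,0,0,0,0],[0,0,0.012,0,0,0],[0,0,0.032,0,0,0],[0,0,0.04,0,0,0],[0,0,0.04,0,0,0]]}}

```text
clock: 33.35
tool_pos: [0.596, -0.2882, 0.0672]
orientation: [[-1.0, -0.001, -0.002], [-0.001, 1.0, 0.003], [0.002, 0.003, -1.0]]
ft_force: [0.3, -0.7, -2.7]
width: 0.0226
grasp_force: 59.1
```

```bash
python3 inc.py .597 -.290 .0345;  python3 - <<'E'
from station import robot
import cv2,numpy as np
c=robot.camera("scene")
cv2.imwrite("pics/s7.png",cv2.resize(c["img"][70:190,200:340,::-1],(583,500),interpolation=cv2.INTER_CUBIC))
E
```

```text
[ 0.596  -0.2882  0.0672] inc [-0.0011 -0.0019  0.0327] [ 0.0027 -0.0021  0.0014]
```

View pics/s7.png

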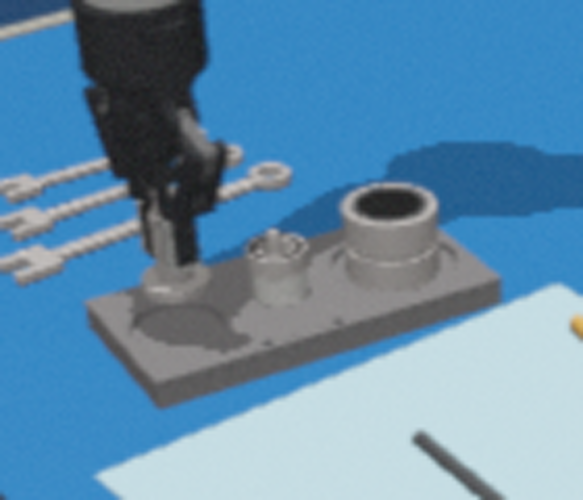

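The small bearing sits on the spacer around the post (278,245). The shaft is upright with its foot at (176,285), above the recess near (178,325). I'll lower it.

In the tool's units: 0.0325 m is 0.065, 0.03 m is 0.06.

Call:
{"op": "drive_tool", "data": {"increments": [[0,-0.001,0.01,0,0,0],[0,-0.001,0.024,0,0,0],[0,-0.001,0.04,0,0,0],[0,-0.001,0.052,0,0,0],[0,-0.001,0.06,0,0,0],[0,-0.001,0.065,0,0,0],[0,-0.001,0.065,0,0,0]]}}

```text
clock: 34.1
tool_pos: [0.5965, -0.2896, 0.0356]
orientation: [[-1.0, 0.0, -0.0], [0.0, 1.0, 0.002], [0.0, 0.002, -1.0]]
ft_force: [0.1, -0.3, -2.5]
width: 0.0226
grasp_force: 59.1
```

In the tool's units: 0.0018 m is 0.0036, 0.001 m is 0.002.

Call:
{"op": "drive_tool", "data": {"increments": [[0,0,0.002,0,0,0],[0,0,0.0036,0,0,0],[0,0,0.0036,0,0,0]]}}

```text
clock: 34.4
tool_pos: [0.5967, -0.2897, 0.0343]
orientation: [[-1.0, 0.0, 0.0], [0.0, 1.0, 0.002], [-0.0, 0.002, -1.0]]
ft_force: [0.4, 0.6, -2.5]
width: 0.0225
grasp_force: 59.1
```

In the tool's units: 0.0016 m is 0.0032, 0.0008 m is 0.0016.

Call:
{"op": "drive_tool", "data": {"increments": [[0,0,0.0016,0,0,0],[0,0,0.0032,0,0,0],[0,0,0.0032,0,0,0]]}}

```text
clock: 34.7
tool_pos: [0.5969, -0.2898, 0.0334]
orientation: [[-1.0, 0.0, 0.001], [0.0, 1.0, 0.001], [-0.001, 0.001, -1.0]]
ft_force: [-2.0, 0.6, 4.3]
width: 0.0223
grasp_force: 59.7
```

Seated, with contact felt. I'll release, retreat and check.

In the tool's units: -0.17 m is -0.34, -0.15 m is -0.3.

Call:
{"op": "drive_tool", "data": {"increments": [[0,0,0,0,0,0],[0,0,0,0,0,0],[0,0,0,0,0,0],[0,0,0,0,0,0],[0,0,0,0,0,0],[0,0,0,0,0,0],[0,0,-0.02,0,0,0],[0,0,-0.07,0,0,0],[0,0,-0.14,0,0,0],[0,0,-0.22,0,0,0],[0,0,-0.3,0,0,0],[0,0,-0.34,0,0,0]], "fingers": 0.085}}

```text
clock: 35.9
tool_pos: [0.5985, -0.2901, 0.2076]
orientation: [[-1.0, 0.0, 0.006], [0.0, 1.0, 0.0], [-0.006, 0.0, -1.0]]
ft_force: [0.9, 0.2, -0.1]
width: 0.0847
grasp_force: 0.0
```

In the tool's units: 0.28 m is 0.56, 0.27 m is 0.54.

Call:
{"op": "drive_tool", "data": {"increments": [[0.06,0.06,0,0,0,0],[0.12,0.12,0,0,0,0],[0.18,0.2,0,0,0,0],[0.22,0.28,0,0,0,0],[0.26,0.36,0,0,0,0],[0.28,0.44,0,0,0,0],[0.3,0.5,0,0,0,0],[0.32,0.54,0,0,0,0],[0.32,0.56,0,0,0,0],[0.32,0.56,0,0,0,0]]}}

```text
clock: 36.9
tool_pos: [0.4375, -0.0089, 0.2038]
orientation: [[-1.0, -0.002, 0.002], [-0.002, 1.0, 0.002], [-0.002, 0.002, -1.0]]
ft_force: [0.0, 0.2, 0.6]
width: 0.0847
grasp_force: 0.0
```

```bash
python3 - <<'E'
from station import robot
from m import *
T=robot.camera("top");S=robot.camera("scene")
W=cloud(S)
a=np.deg2rad(-7.7);C=np.array([.5132,-.2791])
for nm,h,X,r in(("shaft top",.082,(.597,-.29),.03),("small",.056,(.5255,-.2795),.03),("nut",.047,(.570,.279),.04)):
  for n,c in(("scene",S),("top",T)):
    W=cloud(c);z=W[...,2];m=(np.hypot(W[...,0]-X[0],W[...,1]-X[1])<r)&(abs(z-h)<.004)
    print(nm,n,m.sum(),W[m].mean(0).round(4) if m.any() else "",z[np.hypot(W[...,0]-X[0],W[...,1]-X[1])<r].max().round(4))
f=lambda c,a,b,u,v,w:cv2.resize(c["img"][a:b,u:v,::-1],(w,420),interpolation=cv2.INTER_CUBIC)
cv2.imwrite("pics/end.png",np.hstack([f(S,95,305,210,490,560),f(T,160,300,410,490,240)]))
E
```

```text
shaft top scene 19 [ 0.5947 -0.2868  0.0811] 0.0832
shaft top top 35 [ 0.5977 -0.2885  0.0816] 0.0859
small scene 77 [ 0.5251 -0.275   0.055 ] 0.0659
small top 140 [ 0.5263 -0.2799  0.0551] 0.0695
nut scene 229 [0.5712 0.2842 0.0461] 0.0656
nut top 150 [0.5712 0.281  0.0466] 0.0681
```

View pics/end.png

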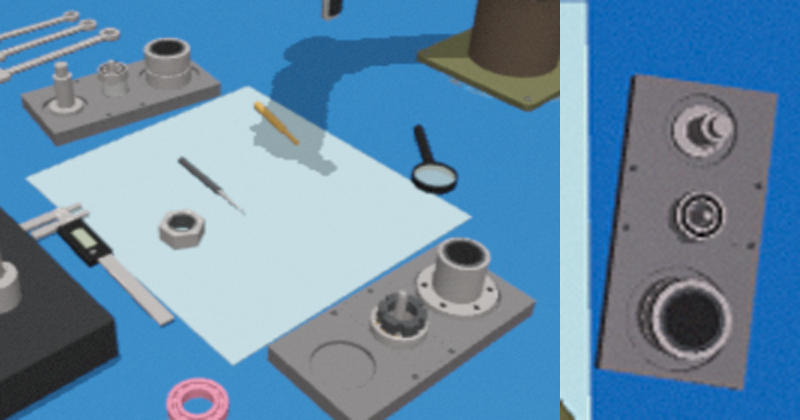

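The final view shows both kits complete: bearing and locknut on the flanged carrier (400,315), spacer and small bearing on the plain one (113,77), and the shaft in the recess (64,95). The hex nut (182,228) and both housings are where they were, so I'm handing in.

```bash
python3 -c "
from station import robot
print(robot.sign_off())"
```

```text
the job is handed in; nothing more can be done
None
```

Both kits are made up and handed in: each part rests on its seat by camera height and contact force, and the housings and hexagon nut look unmoved; the hand-in returned no verdict.

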